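# Push the spice tray home past its sprung stop pin

### The arm

A 6-joint arm with a two-finger parallel gripper is mounted at the origin on the work surface. World frame = base frame: x ahead of the robot, y to its left, z up, the work surface at z = 0. Lengths are in mm, angles in rad, forces in N, time in s.
With the tool pointing down it reaches from about 375 to 925 mm from the base axis. Payload 5.7 kg.
Tool frame: the origin (TCP) lies on the centre line of the jaws, within the pads' length; the fingertips stand 22 mm ahead of it and the grasp point (between the pads) lies 3 mm ahead of it; z points along the fingers, y is the line along which they close (so a half turn about z gives the same grasp; the last joint's range is limited). The gripper opens to 88 mm and grips with 3 to 60 N. Pads are 20 mm wide; open, the fingers measure 115 mm over their backs; the gripper's body (75 mm by 178 mm) begins 61 mm behind the grasp point.
Start: joints at [1.107, 0.359, 1.51, -0, 1.272, -0.115], TCP at [205.054, 563.842, 244.623] pointing down, gripper open.
Joint ranges: [-2.97, 2.97], [-1.01, 2.36], [0.21, 2.38], [-0.96, 4.11], [0.2, 2.71], [-2.98, 2.98]. Speed limits (rad/s): [2.39, 2.39, 3.14, 3.14, 3.14, 3.14].

### API

Orientations are given as a unit quaternion [x, y, z, w].
In Python, from bench import env gives the robot as it stands.
- The arm moves only by the tool send_rows, never from a script. Its argument "increments" is a list of rows, each an object with "angular": the turn, a rotation vector about the tool's x, y, z in rad, a list of three; "travel": the shift along the tool's x, y, z in m, a list of three; "jaw": the opening in per cent of the stroke, from 0 (shut) to 100 (fully open). In form: [{"angular": [rx, ry, rz], "travel": [x, y, z], "jaw": jaw}, ...]. A call has 1 to 20 rows; each row is the pose to reach, as a shift and turn from the pose commanded when the call began, along the tool's axes at that moment; what a row does not reach only later rows make up. A row lasts 1/10 s, in which the tool goes at most 50 mm and 8.59 degrees, less where a joint would pass 70% of its speed; a pose out of reach is approached as far as the arm can. A call with a gripper value outside its range is refused whole. The fingers move at their own pace and stop on an object; "grip_force" is the grip in N (left out, the last holds). Time passes only in rows, so rows that repeat a pose let the fingers close. It gives the time, the measured TCP pose, the force, the opening and the grip force at its end, in the units of the state.
- env.observe(): the state, without advancing time (a new reading comes with each control period).
- env.snapshot(name): name is "scene" or "top" or "wrist"; returns (picture, depth): 400x640x3 uint8, red, green, blue; 400x640 float32, mm along the optical axis (not along the pixel's ray), 0 where there is no reading.
- env.camera_params(name): a dict with "fx", "fy", "cx", "cy" (pixels), "cam_to_world" (4x4, takes a point from camera to world coordinates). Camera axes: x right, y up, looking along -z (the intrinsics and any distortion apply to the point x, -y, -z); pixel columns grow to the right and rows downward; lengths in mm; the calibration is good to about 2 mm. A picture is of the moment at which its call begins: read the wrist's pose just before it. camera_params takes no time and is no camera call; for the wrist camera it gives the pose at the moment of the call.
- env.finish_job(): hands the job in; it is judged then, once.
The state is a dict: "time": time; "joints": joint angles; "qd": joint speeds; "joint_torque": joint torques, N m; "ee_pos": TCP position; "tool_rot": TCP orientation; "ft_force": force on the tool from outside, world axes, zero at the start; "wrist_torque": the same for the moment, N m; "finger_gap": finger opening in mm; "grip_force": force on a finger pad.
Only numpy, scipy, OpenCV 4.12 (cv2) and the standard library are available. Lean on these libraries where they do the work, as an engineer would, in place of code of your own. Each camera call takes 0.05 s, during which the arm holds its last target. There are 200 camera calls.

### The job

The spice tray stands short of its place in the wooden dock because a brass sprung stop pin sticks up in front of it. With your fingertips press down the black release bar behind the tray and, keeping it pressed, push the tray over the pin until it meets the end stop, then let the bar come up so that the pin pops up through the slot in the tray's floor and locks it. Only push and press: do not lift the tray or anything else, keep both jars standing in the tray, and leave the can and the goblet where they are.

Things in the scene. Friction and masses are not known exactly. Their poses are not given: they have to be found in the camera images.
- dock: Fixed wooden dock 350 x 190 mm. Origin on the table surface; +x is the push direction (from the open rear end to the end stop), y across, z up. Spans x = -155 to +195 mm. The tray rides on two runners (tops z = 34 mm, y = +-57 to 75 mm) between fences 46 mm high (inner faces y = +-77 mm). Between the runners a 114 mm channel, its floor at z = 5 mm, holds the release bar.
- end_stop (a point): Middle of the end stop's inner face, on the dock's centre line at dock x = +180 mm, z = 34 mm (its top is at z = 64 mm). The tray's front face meets it when home.
- release_bar (a joint): Release bar travel in m: 0 = up, 0.019 = fully down. Flat black bar 50 mm wide in the middle of the channel, dock x = -140 to +125 mm, running on under the tray. Top at z = 30 mm when up. Goes straight down, level, wherever pressed; springs back: 2 N to start, 8 N fully down. Carries the pin, which clears the tray's underside from 0.010 down; 0.014 is a good depth, below 0.019 it is rigid.
- bar_pad (a point): Point on top of the release bar, on its centre line, at dock x = -120 mm (20 mm in from its rear end); z = 30 mm when up, goes down with the bar. The bar is bare from its rear end to the tray's rear wall, and a fingertip can slide along it while pressing it.
- stop_pin (a point): Centre of the top of the brass stop pin (10 mm along x, 18 mm across) at dock x = +117 mm; z = 44 mm when up, 10 mm above the tray's underside; goes down with the bar. While up it blocks the tray's front edge.
- spice_tray: Loose open wooden tray 160 mm long (x), 150 mm wide, 36 mm high, about 0.5 kg; floor and walls 6 mm, rear wall white. Origin at the centre of its underside, axes as the dock's, at dock z = 34 mm on the runners, 2 mm side clearance. Starts with its front edge 5 to 35 mm short of the pin; home, its origin is at dock x = +100 mm.
- tray_slot (a point): Centre of the slot through the tray's floor (26 mm along x, 30 mm across), at tray x = +17 mm, on the floor's top. The floor ahead of it (50 mm) must pass over the pin; with the tray home the pin stands in the slot, 8 mm to spare either way.
- tray_rear (a point): Middle of the top edge of the tray's rear wall, outer face (tray x = -80 mm, 36 mm above the underside). The place to push is the middle of this wall; its face goes down to the tray's underside.
- jar_green: Loose closed spice jar with green label, 40 mm across, 75 mm tall, origin at the centre of its base, z up; stands in the tray on the floor to the left (+y) of the slot.
- jar_orange: Loose closed spice jar with orange label, 40 mm across, 75 mm tall, origin at the centre of its base, z up; stands in the tray on the floor to the right (-y) of the slot.
- soup_can: Loose food can with blue label, 66 mm across, 100 mm tall, origin at the centre of its base; stands on the table beside the dock. Leave alone.
- goblet: Loose dark red goblet, 70 mm across, 125 mm tall, origin at the centre of its foot; stands on the table beside the dock. Leave alone.
There are look-alikes about, which are no part of the job. Of the things that look like the spice_tray, the smallest one is meant.

How it is judged (in metres and radians):
On the way, in this order (a step that is already met when the one before it is completed fails the run):
1. the release bar is pressed down while the tray still stands short of the pin (value of joint release_bar above 0.009 m and x of spice_tray in the frame of dock below 0.036 m), for 0.05 s.
2. the tray slides over the pin while the fingers keep the bar down (value of joint release_bar above 0.009 m and contact force between the fingers and dock above 0.5 N and x of spice_tray in the frame of dock between 0.045 and 0.09 m), for 0.1 s.
At the end, for the whole second after the job is handed in: The tray rests on the runners within 4 mm of the end stop, the bar is back up within 3 mm so that the pin stands in the slot, the tray is at rest, and both jars stand upright on the tray's floor (x of spice_tray in the frame of dock between 0.096 and 0.103 m and z of spice_tray in the frame of dock between 0.031 and 0.037 m and value of joint release_bar below 0.003 m and linear speed of spice_tray below 0.02 m/s and angle between each of jar_green, jar_orange's own z axis and vertical below 0.2 rad and z of each of jar_green, jar_orange in the frame of spice_tray below 0.012 m); the robot touches nothing.
It fails at once if the tray is lifted more than 10 mm off the runners or tipped (z of spice_tray in the frame of dock above 0.044 m or angle between spice_tray's own z axis and vertical above 0.15 rad).
It fails at once if a jar is lifted or knocked over (z of any of jar_green, jar_orange in the frame of spice_tray above 0.018 m or angle between any of jar_green, jar_orange's own z axis and vertical above 0.5 rad).
It fails at once if the can or the goblet is moved more than 15 mm (distance of any of soup_can, goblet from where it was at the start of the episode above 0.015 m).
It also fails if it takes over 43 s, if anything falls off the work surface, if the arm or the gripper's body presses on something with over 40 N, if the wrist force passes 120 N, or if a joint passes its speed limit or range.

## Working session

There is one attempt and no reset: what is moved stays moved. The work goes in short steps, Python scripts to look and compute and a tool call to move; the robot and the scene stay as the last step left them, time stands still between calls to the robot, and variables do not carry over. Pictures are saved under pics/ and viewed, at most 10 in all, crops included, and the job is handed in when it is done.

Besides the shell and the picture viewer there is one more tool, called as name(argument=value, ...), one argument or row to a line, values as JSON. send_rows: Moves the arm, as the interface text tells. Its arguments: {"type":"object","properties":{"increments":{"type":"array"},"grip_force":{"type":"number"}},"required":["increments"]}

```bash
mkdir -p pics
cat > h.py <<'E'
import numpy as np, cv2
from bench import env
def snap(n,tag):
    p=env.camera_params(n); im,d=env.snapshot(n)
    cv2.imwrite(f'pics/{tag}.png',im[:,:,::-1]); np.savez(f'pics/{tag}.npz',im=im,d=d,**{k:np.array(v) for k,v in p.items() if k in('fx','fy','cx','cy','cam_to_world')})
    return im,d,p
def load(tag):
    return np.load(f'pics/{tag}.npz')
def pts(q):
    d=q['d'];v,u=np.mgrid[:d.shape[0],:d.shape[1]]
    c=np.stack([(u-q['cx'])/q['fx']*d,-(v-q['cy'])/q['fy']*d,-d,np.ones_like(d)],-1)
    return (c@np.array(q['cam_to_world']).T)[...,:3]
E
python3 - <<'E'
from h import *
for n in('scene','top'):
    im,d,p=snap(n,n); print({k:v for k,v in p.items()})
s=env.observe();print(s)
E
```

```text
{'fx': 478.28665796930807, 'fy': 478.28665796930807, 'cx': 321.35674288403914, 'cy': 205.27455695136302, 'cam_to_world': array([[-8.03595115e-01, -3.77959804e-01,  4.59762198e-01,
         1.15651729e+03],
       [ 5.95176051e-01, -5.09535419e-01,  6.21400937e-01,
         8.29707839e+02],
       [-5.99451762e-04,  7.72994206e-01,  6.34412797e-01,
         8.05212311e+02],
       [ 0.00000000e+00,  0.00000000e+00,  0.00000000e+00,
         1.00000000e+00]])}
{'fx': 436.9468569593358, 'fy': 436.9468569593358, 'cx': 322.8454062785965, 'cy': 201.40605691519184, 'cam_to_world': array([[ 5.25573395e-03,  9.98819001e-01, -4.83009356e-02,
         5.28347435e+02],
       [-9.99806245e-01,  6.16493587e-03,  1.86940367e-02,
         1.22908561e+02],
       [ 1.89697312e-02,  4.81933262e-02,  9.98657876e-01,
         1.26928136e+03],
       [ 0.00000000e+00,  0.00000000e+00,  0.00000000e+00,
         1.00000000e+00]])}
{'time': 0.1, 'joints': array([ 1.10689384e+00,  3.59464116e-01,  1.51127838e+00,  6.97015653e-06,
        1.27253590e+00, -1.15120433e-01]), 'qd': array([-0.00099997, -0.00096305, -0.0030754 , -0.00147112, -0.00082663,
        0.00097921]), 'joint_torque': array([ 7.36412403e-05, -5.16355777e+01, -2.71406168e+01,  6.75453781e-02,
        2.76500284e-02, -4.32275510e-05]), 'ee_pos': array([204.80951593, 563.35010566, 243.89253888]), 'tool_rot': array([ 1.73509382e-01,  9.84831856e-01, -8.06839706e-04, -2.43817032e-04]), 'ft_force': array([0.12309977, 0.27429734, 0.20390052]), 'wrist_torque': array([-0.00433151,  0.02985264,  0.0083143 ]), 'grip_force': 0.0, 'finger_gap': 87.87784090621219}
```

View pics/top.png

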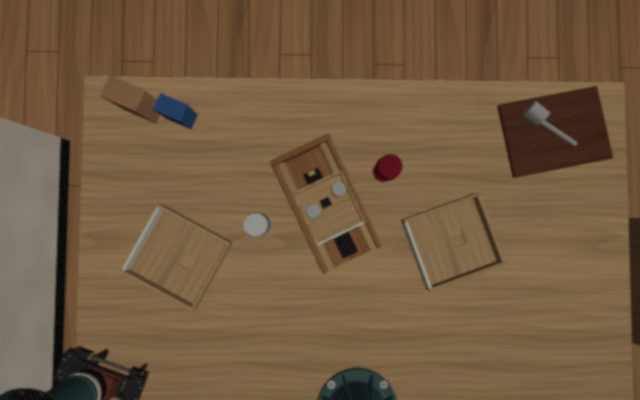

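View pics/scene.png

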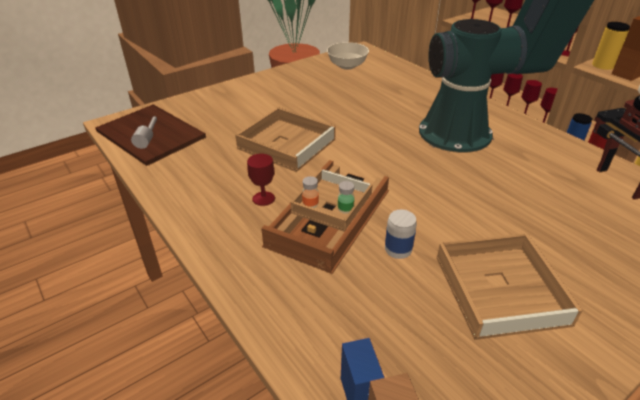

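The top view shows the dock around (325,205). Its end stop is at the top left near (300,150), the pin at (313,172), the white rear wall at (341,233) and the bare bar at (346,244). The two larger trays, at (177,255) and (451,241), are decoys. The scene view agrees.

```bash
cat > m.py <<'E'
from h import *
q=load('top');P=pts(q);im=q['im'];hsv=cv2.cvtColor(im,cv2.COLOR_RGB2HSV)
R=np.zeros(im.shape[:2],bool);R[125:280,262:385]=1
def rect(m):
    m=m.astype(np.uint8);n,l,s,c=cv2.connectedComponentsWithStats(m)
    k=1+np.argmax(s[1:,4]);return l==k
# depth check of table
print('table z',np.median(P[300:340,250:400,2]))
m=rect(R&(P[...,2]>25)&(P[...,2]<75))
r=cv2.minAreaRect(P[m][:,:2].astype(np.float32));print('dock rect',r,m.sum())
H=P[m&(P[...,2]>56)];
white=rect(R&(hsv[...,1]<40)&(hsv[...,2]>120)&(np.mgrid[:400,:640][0]>215))
W=P[white];print('white',white.sum(),W.mean(0),cv2.minAreaRect(W[:,:2].astype(np.float32)))
blk=rect(R&(hsv[...,2]<45)&(np.mgrid[:400,:640][0]>225))
B=P[blk];print('bar',blk.sum(),np.median(B,0),cv2.minAreaRect(B[:,:2].astype(np.float32)))
# bar heading / frame from rect
(c,(w,h),a)=r;b=cv2.boxPoints(r);e=max([(b[1]-b[0]),(b[2]-b[1])],key=np.linalg.norm);e=e/np.linalg.norm(e);e=e*np.sign(e[0])
yaw=np.arctan2(e[1],e[0]);O=np.array(c)-20*e;n=np.array([-e[1],e[0]])
def D(p):
    p=np.atleast_2d(p);return np.c_[(p[:,:2]-O)@e,(p[:,:2]-O)@n,p[:,2]]
print('yaw',yaw,'O',O)
for nm,x in(('white',W),('bar',B)):
    d=D(x);print(nm,np.percentile(d,[3,50,97],axis=0).round(1).tolist())
t=R&(hsv[...,0]>15)&(hsv[...,0]<30)&(hsv[...,1]>130)&(hsv[...,2]>140)
t[180:]=0
if t.sum():
    print('pin',t.sum(),np.median(D(P[t]),0))
# height profile along centreline
for x in range(-165,200,10):
    p=O+x*e; k=R&(np.hypot(P[...,0]-p[0],P[...,1]-p[1])<5);print(x,np.median(P[k][:,2]).round() if k.any() else None,end='; ')
print()
for x in(-100,140):
  for y in range(-110,111,8):
    p=O+x*e+y*n; k=R&(np.hypot(P[...,0]-p[0],P[...,1]-p[1])<4);print(y,np.median(P[k][:,2]).round() if k.any() else None,end='; ')
  print()
c=cv2.resize(im[125:285,255:400],None,fx=3.7,fy=3.7,interpolation=cv2.INTER_CUBIC);cv2.imwrite('pics/c1.png',c[:,:,::-1])
E
python3 m.py
```

```text
table z 1.3013518058040745
dock rect ((581.6803588867188, 92.38170623779297), (350.4183044433594, 182.18092346191406), 25.835338592529297) 5896
white 68 [522.38804192 256.68086924 115.75604777] ((514.2401733398438, 196.2230224609375), (142.3084259033203, 45.215091705322266), 83.26531982421875)
bar 318 [465.44903683  36.22600057  31.53922751] ((494.13299560546875, 58.72489929199219), (135.44088745117188, 53.070045471191406), 40.54240417480469)
yaw 0.45091173 O [563.67935562  83.66597939]
white [[21.9, 166.8, 89.2], [38.1, 174.7, 101.0], [58.0, 186.3, 105.1]]
bar [[-135.7, -21.3, 26.8], [-108.8, -0.8, 31.5], [-81.3, 19.7, 36.5]]
-165 1.0; -155 6.0; -145 7.0; -135 29.0; -125 32.0; -115 32.0; -105 30.0; -95 33.0; -85 31.0; -75 32.0; -65 42.0; -55 41.0; -45 42.0; -35 41.0; -25 41.0; -15 42.0; -5 42.0; 5 41.0; 15 34.0; 25 32.0; 35 31.0; 45 40.0; 55 42.0; 65 42.0; 75 42.0; 85 71.0; 95 31.0; 105 31.0; 115 47.0; 125 20.0; 135 6.0; 145 7.0; 155 6.0; 165 6.0; 175 9.0; 185 66.0; 195 64.0; 
-110 -0.0; -102 2.0; -94 25.0; -86 47.0; -78 46.0; -70 35.0; -62 34.0; -54 11.0; -46 7.0; -38 8.0; -30 6.0; -22 31.0; -14 31.0; -6 32.0; 2 32.0; 10 33.0; 18 30.0; 26 13.0; 34 7.0; 42 3.0; 50 8.0; 58 32.0; 66 35.0; 74 36.0; 82 46.0; 90 47.0; 98 -1.0; 106 1.0; 
-110 1.0; -102 1.0; -94 48.0; -86 47.0; -78 45.0; -70 36.0; -62 37.0; -54 7.0; -46 8.0; -38 6.0; -30 5.0; -22 5.0; -14 4.0; -6 8.0; 2 6.0; 10 7.0; 18 5.0; 26 6.0; 34 8.0; 42 5.0; 50 4.0; 58 30.0; 66 36.0; 74 35.0; 82 48.0; 90 48.0; 98 -1.0; 106 2.0;
```

View pics/c1.png

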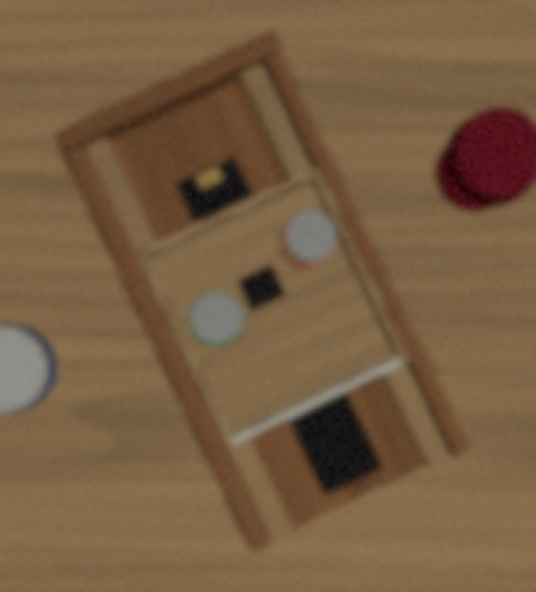

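The crop shows the pin at crop (210,178), the jars at (310,237) and (215,320), the slot at (262,287), the white wall from (235,440) to (400,360), and the bar at (338,445). The depth profile matches the dock's stated heights (34, 46, 64, 30 and 5 mm), so the frame is trustworthy. I'll move to hover over the bar with the jaws shut.

send_rows(
  increments=[
    {"angular": [0,0,-0.1],"travel": [-0.035,-0.034,0.0],"jaw": 0},
    {"angular": [0,0,-0.2],"travel": [-0.07,-0.067,0.0],"jaw": 0},
    {"angular": [0,0,-0.3],"travel": [-0.105,-0.1,0.0],"jaw": 0},
    {"angular": [0,0,-0.4],"travel": [-0.14,-0.134,0.0],"jaw": 0},
    {"angular": [0,0,-0.5],"travel": [-0.175,-0.168,0.0],"jaw": 0},
    {"angular": [0,0,-0.6],"travel": [-0.21,-0.2,0.0],"jaw": 0},
    {"angular": [0,0,-0.7],"travel": [-0.245,-0.235,0.0],"jaw": 0},
    {"angular": [0,0,-0.8],"travel": [-0.28,-0.268,0.0],"jaw": 0},
    {"angular": [0,0,-0.8],"travel": [-0.315,-0.3,0.0],"jaw": 0},
    {"angular": [0,0,-0.8],"travel": [-0.35,-0.335,0.02],"jaw": 0},
    {"angular": [0,0,-0.8],"travel": [-0.385,-0.37,0.04],"jaw": 0},
    {"angular": [0,0,-0.8],"travel": [-0.425,-0.407,0.084],"jaw": 0},
    {"angular": [0,0,-0.8],"travel": [-0.425,-0.407,0.084],"jaw": 0},
    {"angular": [0,0,-0.8],"travel": [-0.425,-0.407,0.084],"jaw": 0},
    {"angular": [0,0,-0.8],"travel": [-0.425,-0.407,0.084],"jaw": 0},
    {"angular": [0,0,-0.8],"travel": [-0.425,-0.407,0.084],"jaw": 0},
    {"angular": [0,0,-0.8],"travel": [-0.425,-0.407,0.084],"jaw": 0},
    {"angular": [0,0,-0.8],"travel": [-0.425,-0.407,0.084],"jaw": 0},
  ],
)

```text
time: 1.9
ee_pos: [465.4, 37.0, 161.4]
tool_rot: [-0.224, 0.974, -0.0, 0.001]
ft_force: [1.4, 0.0, -0.4]
finger_gap: 0.7
grip_force: 0.0
```

Run:
```python
from h import *
s=env.observe();print({k:np.round(s[k],3) for k in('time','joints','ee_pos','tool_rot','ft_force','finger_gap')})
im,d,p=snap('wrist','w1');q=load('w1');P=pts(q)
O=np.array([563.68,83.67]);a=.4509;e=np.array([np.cos(a),np.sin(a)]);n=np.array([-e[1],e[0]])
print('tcp dock',(s['ee_pos'][:2]-O)@e,(s['ee_pos'][:2]-O)@n)
X=(P[...,:2]-O)@e;Y=(P[...,:2]-O)@n;Z=P[...,2];hsv=cv2.cvtColor(im,cv2.COLOR_RGB2HSV)
ok=d>0
w=ok&(hsv[...,1]<45)&(hsv[...,2]>120)&(abs(Y)<78)&(X<0)&(X>-110)
print('white',w.sum(),[np.percentile(v[w],[3,50,97]).round(1) for v in(X,Y,Z)])
b=ok&(hsv[...,2]<50)&(abs(Y)<50)&(X<-50)&(X>-150)&(Z<40)&(Z>22)
print('bar',b.sum(),[np.percentile(v[b],[3,50,97]).round(1) for v in(X,Y,Z)])
t=ok&(X<-20)&(X>-150)
for y in range(-104,105,4):
    k=t&(abs(Y-y)<2)&(abs(X+95)<8);print(y,np.median(Z[k]).round() if k.any() else None,end=';')
```

```text
{'time': np.float64(1.9), 'joints': array([-0.069,  0.271,  1.89 , -0.   ,  0.979, -2.092]), 'ee_pos': array([465.411,  36.98 , 161.429]), 'tool_rot': array([-0.224,  0.974, -0.   ,  0.001]), 'ft_force': array([ 1.401,  0.048, -0.389]), 'finger_gap': np.float64(0.728)}
tcp dock -108.79383283119188 0.8001834255655069Traceback (most recent call last):
  File "<stdin>", line 9, in <module>
    return _quantile_unchecked(
        a, q, axis, out, overwrite_input, method, keepdims, weights)
    return _ureduce(a,
                    func=_quantile_ureduce_func,
    ...<5 lines>...
                    overwrite_input=overwrite_input,
                    method=method)
    r = func(a, **kwargs)
    result = _quantile(arr,
                       quantiles=q,
    ...<2 lines>...
                       out=out,
                       weights=wgt)
    slices_having_nans = np.isnan(arr[-1, ...])
                                  ~~~^^^^^^^^^
IndexError: index -1 is out of bounds for axis 0 with size 0
```

View pics/w1.png

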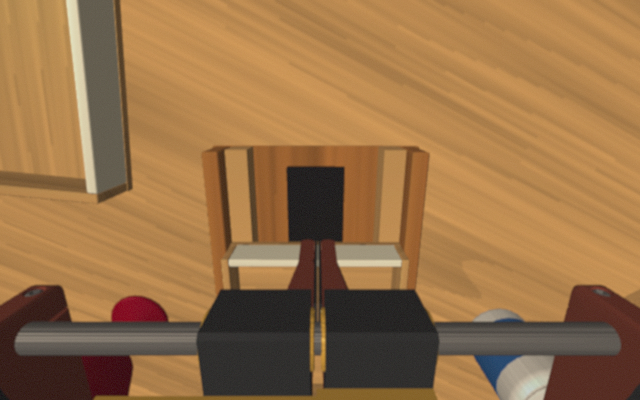

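The wrist view shows the white wall at rows 243–265, the bar at columns 288–344 and rows 167–241, and the fingertips near (317,245). Laterally the fingers are well centred.

Run:
```python
from h import *
q=load('w1');P=pts(q)
O=np.array([563.68,83.67]);a=.4509;e=np.array([np.cos(a),np.sin(a)]);n=np.array([-e[1],e[0]])
def D(c0,c1,r0,r1):
    p=P[r0:r1,c0:c1].reshape(-1,3);p=p[q['d'][r0:r1,c0:c1].ravel()>0];o=np.c_[(p[:,:2]-O)@e,(p[:,:2]-O)@n,p[:,2]];return np.median(o,0).round(1) if len(o) else None
print('bar L,R edge',D(289,292,180,230),D(341,344,180,230),'rear',D(300,330,168,171))
print('white top edge bottom/top',D(240,290,243,246),D(240,290,252,256),D(240,290,261,264))
print('fence',D(206,210,160,220),D(424,427,160,220))
```

```text
bar L,R edge [-106.2  -23.7   29.8] [-106.4   22.2   29.9] rear [-137.9   -2.1   29.8]
white top edge bottom/top [-73.  -46.   39.8] [-73.1 -43.   59.5] [-70.6 -41.6  69.9]
fence [-123.9  -89.5   45.7] [-122.9   88.4   45.3]
```

The bar is centred at y ≈ −0.7, with its top at z = 29.8. The wall face is at x = −73, so the tray is at about +7 mm. I'm pressing the bar now.

send_rows(
  increments=[
    {"angular": [0,0,0],"travel": [0,0,0.03],"jaw": 0},
    {"angular": [0,0,0],"travel": [0,0,0.06],"jaw": 0},
    {"angular": [0,0,0],"travel": [0,0,0.085],"jaw": 0},
    {"angular": [0,0,0],"travel": [0,0,0.1],"jaw": 0},
    {"angular": [0,0,0],"travel": [0,0,0.106],"jaw": 0},
    {"angular": [0,0,0],"travel": [0,0,0.11],"jaw": 0},
    {"angular": [0,0,0],"travel": [0,0,0.115],"jaw": 0},
    {"angular": [0,0,0],"travel": [0,0,0.119],"jaw": 0},
    {"angular": [0,0,0],"travel": [0,0,0.122],"jaw": 0},
    {"angular": [0,0,0],"travel": [0,0,0.124],"jaw": 0},
    {"angular": [0,0,0],"travel": [0,0,0.124],"jaw": 0},
    {"angular": [0,0,0],"travel": [0,0,0.124],"jaw": 0},
    {"angular": [0,0,0],"travel": [0,0,0.124],"jaw": 0},
  ],
)

```text
time: 3.25
ee_pos: [465.4, 36.3, 37.0]
tool_rot: [-0.224, 0.975, 0.0, 0.0]
ft_force: [-2.2, 1.9, 6.0]
finger_gap: 0.5
grip_force: 2.7
```

The press force is 6 N at about 15 mm depth, as expected. Next I slide forward along the bar.

send_rows(
  increments=[
    {"angular": [0,0,0],"travel": [-0.004,0,0],"jaw": 0},
    {"angular": [0,0,0],"travel": [-0.008,0,0],"jaw": 0},
    {"angular": [0,0,0],"travel": [-0.012,0,0],"jaw": 0},
    {"angular": [0,0,0],"travel": [-0.016,0,0],"jaw": 0},
    {"angular": [0,0,0],"travel": [-0.019,0,0],"jaw": 0},
    {"angular": [0,0,0],"travel": [-0.021,0,0],"jaw": 0},
    {"angular": [0,0,0],"travel": [-0.023,0,0],"jaw": 0},
    {"angular": [0,0,0],"travel": [-0.025,0,0],"jaw": 0},
    {"angular": [0,0,0],"travel": [-0.027,0,0],"jaw": 0},
    {"angular": [0,0,0],"travel": [-0.029,0,0],"jaw": 0},
    {"angular": [0,0,0],"travel": [-0.032,0,0],"jaw": 0},
    {"angular": [0,0,0],"travel": [-0.035,0,0],"jaw": 0},
    {"angular": [0,0,0],"travel": [-0.038,0,0],"jaw": 0},
    {"angular": [0,0,0],"travel": [-0.041,0,0],"jaw": 0},
    {"angular": [0,0,0],"travel": [-0.044,0,0],"jaw": 0},
    {"angular": [0,0,0],"travel": [-0.047,0,0],"jaw": 0},
    {"angular": [0,0,0],"travel": [-0.05,0,0],"jaw": 0},
    {"angular": [0,0,0],"travel": [-0.053,0,0],"jaw": 0},
    {"angular": [0,0,0],"travel": [-0.056,0,0],"jaw": 0},
    {"angular": [0,0,0],"travel": [-0.06,0,0],"jaw": 0},
  ],
)

```text
time: 5.25
ee_pos: [513.5, 61.1, 36.4]
tool_rot: [-0.224, 0.975, 0.0, -0.005]
ft_force: [-13.9, -7.5, 13.2]
finger_gap: 0.4
grip_force: 8.2
```

The force along the push is 15 N, somewhat high. I'll look before going on.

Run:
```python
from h import *
im,d,p=snap('wrist','w2');im2,_,_=snap('scene','s2')
s=env.observe();print({k:np.round(s[k],3) for k in('time','ee_pos','tool_rot','ft_force','wrist_torque')})
q=load('w2');P=pts(q)
O=np.array([563.68,83.67]);a=.4509;e=np.array([np.cos(a),np.sin(a)]);n=np.array([-e[1],e[0]])
print((s['ee_pos'][:2]-O)@e,(s['ee_pos'][:2]-O)@n)
c=cv2.resize(im2[130:280,230:430],None,fx=2,fy=2,interpolation=cv2.INTER_CUBIC)
o=np.zeros((600,640,3),np.uint8);o[:300,:400]=c;o[300:,:]=im[100:400]
cv2.imwrite('pics/v2.png',o[:,:,::-1])
```

```text
{'time': np.float64(5.35), 'ee_pos': array([515.133,  61.499,  36.407]), 'tool_rot': array([-0.224,  0.975,  0.   , -0.004]), 'ft_force': array([-10.937,  -3.797,  11.118]), 'wrist_torque': array([-0.473,  1.501,  0.043])}
-53.356678446065786 1.2009607049377742
```

View pics/v2.png

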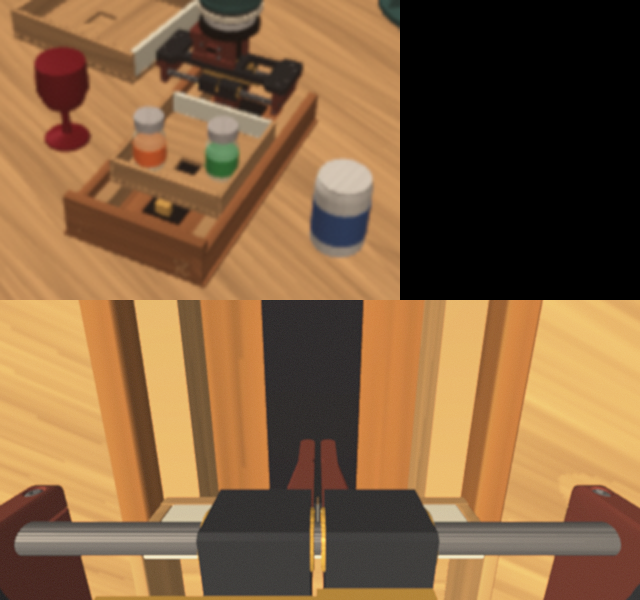

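The scene crop shows the tray's front edge still just short of the pin, which is at (163,207). The jars are upright and the fingers are centred on the bar. The arm lags a little under load, so I'll continue and ease the press by 1 mm.

send_rows(
  increments=[
    {"angular": [0,0,0],"travel": [-0.003,0,-0.001],"jaw": 0},
    {"angular": [0,0,0],"travel": [-0.006,0,-0.001],"jaw": 0},
    {"angular": [0,0,0],"travel": [-0.009,0,-0.001],"jaw": 0},
    {"angular": [0,0,0],"travel": [-0.012,0,-0.001],"jaw": 0},
    {"angular": [0,0,0],"travel": [-0.015,0,-0.001],"jaw": 0},
    {"angular": [0,0,0],"travel": [-0.018,0,-0.001],"jaw": 0},
    {"angular": [0,0,0],"travel": [-0.021,0,-0.001],"jaw": 0},
    {"angular": [0,0,0],"travel": [-0.024,0,-0.001],"jaw": 0},
  ],
)

```text
time: 6.15
ee_pos: [536.7, 71.7, 37.2]
tool_rot: [-0.224, 0.975, 0.0, -0.004]
ft_force: [-10.6, -4.7, 8.1]
finger_gap: 0.8
grip_force: 6.2
```

```bash
cat > t.py <<'E'
from h import *
import sys
s=env.observe();O=np.array([563.68,83.67]);a=.4509;e=np.array([np.cos(a),np.sin(a)]);n=np.array([-e[1],e[0]])
f=s['ft_force'];print('t',s['time'],'tcp dock',((s['ee_pos'][:2]-O)@e).round(1),((s['ee_pos'][:2]-O)@n).round(1),s['ee_pos'][2].round(1),'f',(f[:2]@e).round(1),(f[:2]@n).round(1),f[2].round(1))
snap('top','t'+sys.argv[1]);snap('scene','s'+sys.argv[1])
for g in('t','s'):
    q=load(g+sys.argv[1]);P=pts(q);X=(P[...,:2]-O)@e;Y=(P[...,:2]-O)@n;Z=P[...,2]
    h=[]
    for x in range(0,190,3):
        k=(abs(X-x)<1.5)&(abs(abs(Y)-35)<15)&(Z<85)
        h.append((x,int(np.percentile(Z[k],75)) if k.any() else None))
    print(g,h)
E
python3 t.py 3
```

```text
t 6.15 tcp dock -29.5 1.0 37.2 f -11.6 0.4 8.1
t [(0, 37), (3, 39), (6, 39), (9, 42), (12, 37), (15, 38), (18, 37), (21, 41), (24, 40), (27, 42), (30, 43), (33, 43), (36, 41), (39, 42), (42, 41), (45, 42), (48, 43), (51, 46), (54, 42), (57, 42), (60, 42), (63, 43), (66, 45), (69, 42), (72, 41), (75, 67), (78, 74), (81, 47), (84, 68), (87, 58), (90, 43), (93, 49), (96, 45), (99, 43), (102, 44), (105, 42), (108, 42), (111, 43), (114, 42), (117, 43), (120, 43), (123, 43), (126, 43), (129, 43), (132, 42), (135, 64), (138, 72), (141, 72), (144, None), (147, None), (150, 9), (153, 8), (156, 7), (159, 9), (162, 7), (165, 9), (168, 7), (171, 8), (174, 10), (177, 7), (180, 57), (183, 67), (186, 67), (189, 67)]
s [(0, 40), (3, 39), (6, 40), (9, 39), (12, 39), (15, 40), (18, 40), (21, 40), (24, 40), (27, 39), (30, 40), (33, 40), (36, 40), (39, 40), (42, 40), (45, 39), (48, 40), (51, 39), (54, 40), (57, 39), (60, 40), (63, 40), (66, 40), (69, 40), (72, 39), (75, 39), (78, 40), (81, 40), (84, 82), (87, 79), (90, 74), (93, 72), (96, 64), (99, 67), (102, 65), (105, 61), (108, 73), (111, 77), (114, 75), (117, 74), (120, 44), (123, 4), (126, 5), (129, 6), (132, None), (135, None), (138, 69), (141, 68), (144, 62), (147, 64), (150, None), (153, None), (156, None), (159, None), (162, None), (165, None), (168, None), (171, None), (174, None), (177, None), (180, 61), (183, 63), (186, 64), (189, 64)]
```

The front edge is at about 142, so the tray is at roughly 62 mm and over the pin with the bar down. About 38 mm remain.

send_rows(
  increments=[
    {"angular": [0,0,0],"travel": [-0.003,0,0],"jaw": 0},
    {"angular": [0,0,0],"travel": [-0.006,0,0],"jaw": 0},
    {"angular": [0,0,0],"travel": [-0.009,0,0],"jaw": 0},
    {"angular": [0,0,0],"travel": [-0.012,0,0],"jaw": 0},
    {"angular": [0,0,0],"travel": [-0.015,0,0],"jaw": 0},
    {"angular": [0,0,0],"travel": [-0.018,0,0],"jaw": 0},
    {"angular": [0,0,0],"travel": [-0.021,0,0],"jaw": 0},
    {"angular": [0,0,0],"travel": [-0.024,0,0],"jaw": 0},
    {"angular": [0,0,0],"travel": [-0.027,0,0],"jaw": 0},
    {"angular": [0,0,0],"travel": [-0.03,0,0],"jaw": 0},
    {"angular": [0,0,0],"travel": [-0.032,0,0],"jaw": 0},
    {"angular": [0,0,0],"travel": [-0.034,0,0],"jaw": 0},
    {"angular": [0,0,0],"travel": [-0.036,0,0],"jaw": 0},
    {"angular": [0,0,0],"travel": [-0.037,0,0],"jaw": 0},
  ],
)

```text
time: 7.65
ee_pos: [570.3, 87.8, 37.2]
tool_rot: [-0.224, 0.975, -0.0, -0.004]
ft_force: [-9.8, -5.0, 8.0]
finger_gap: 0.4
grip_force: 6.3
```

```bash
python3 t.py 4 | cut -c1-120
```

```text
t 7.65 tcp dock 7.7 0.8 37.2 f -11.0 -0.2 8.0
t [(0, None), (3, None), (6, None), (9, None), (12, 3), (15, 7), (18, 5), (21, 56), (24, 73), (27, None), (30, None), (3
s [(0, None), (3, None), (6, None), (9, None), (12, None), (15, None), (18, 67), (21, 68), (24, 66), (27, 62), (30, 58),
```

Nearly home, with no end-stop force yet. I'll advance in 1 mm rows.

send_rows(
  increments=[
    {"angular": [0,0,0],"travel": [-0.001,0,0],"jaw": 0},
    {"angular": [0,0,0],"travel": [-0.002,0,0],"jaw": 0},
    {"angular": [0,0,0],"travel": [-0.003,0,0],"jaw": 0},
    {"angular": [0,0,0],"travel": [-0.004,0,0],"jaw": 0},
    {"angular": [0,0,0],"travel": [-0.004,0,0],"jaw": 0},
  ],
)

```text
time: 8.25
ee_pos: [570.8, 88.1, 37.2]
tool_rot: [-0.224, 0.974, -0.001, -0.007]
ft_force: [-17.6, -11.9, 15.9]
finger_gap: 0.4
grip_force: 14.7
```

```bash
python3 t.py 5 | cut -c1-120
```

```text
t 8.25 tcp dock 8.3 0.9 37.2 f -21.0 -3.0 15.9
t [(0, None), (3, None), (6, None), (9, None), (12, 4), (15, 5), (18, None), (21, None), (24, None), (27, None), (30, No
s [(0, None), (3, None), (6, None), (9, None), (12, None), (15, None), (18, 67), (21, 68), (24, 65), (27, 64), (30, 62),
```

Force rose to 21 N with no further motion, so the tray has met the end stop. I'll back off along the bar, then raise straight up.

send_rows(
  increments=[
    {"angular": [0,0,0],"travel": [0.003,0,0],"jaw": 0},
    {"angular": [0,0,0],"travel": [0.006,0,0],"jaw": 0},
    {"angular": [0,0,0],"travel": [0.01,0,0],"jaw": 0},
    {"angular": [0,0,0],"travel": [0.015,0,0],"jaw": 0},
    {"angular": [0,0,0],"travel": [0.02,0,0],"jaw": 0},
    {"angular": [0,0,0],"travel": [0.02,0,0],"jaw": 0},
    {"angular": [0,0,0],"travel": [0.02,0,-0.005],"jaw": 0},
    {"angular": [0,0,0],"travel": [0.02,0,-0.01],"jaw": 0},
    {"angular": [0,0,0],"travel": [0.02,0,-0.015],"jaw": 0},
    {"angular": [0,0,0],"travel": [0.02,0,-0.02],"jaw": 0},
    {"angular": [0,0,0],"travel": [0.02,0,-0.03],"jaw": 0},
    {"angular": [0,0,0],"travel": [0.02,0,-0.06],"jaw": 0},
    {"angular": [0,0,0],"travel": [0.02,0,-0.1],"jaw": 0},
    {"angular": [0,0,0],"travel": [0.06,0,-0.14],"jaw": 0},
    {"angular": [0,0,0],"travel": [0.1,0,-0.14],"jaw": 0},
    {"angular": [0,0,0],"travel": [0.1,0,-0.14],"jaw": 0},
    {"angular": [0,0,0],"travel": [0.1,0,-0.14],"jaw": 0},
  ],
)

```text
time: 10.05
ee_pos: [486.9, 46.8, 178.2]
tool_rot: [-0.223, 0.975, 0.0, 0.0]
ft_force: [1.0, -0.0, -0.0]
finger_gap: 0.7
grip_force: 0.0
```

```bash
python3 t.py 6
python3 - <<'E'
from h import *
im=load('s6')['im'];it=load('t6')['im']
o=np.zeros((600,800,3),np.uint8);o[:300,:400]=cv2.resize(im[130:280,230:430],None,fx=2,fy=2);o[:480,410:785]=cv2.resize(it[120:280,265:390],None,fx=3,fy=3)
cv2.imwrite('pics/v6.png',o[:,:,::-1])
E
```

```text
t 10.05 tcp dock -85.1 0.3 178.2 f 0.9 -0.5 -0.0
t [(0, 14), (3, 10), (6, 10), (9, 8), (12, 10), (15, 7), (18, 18), (21, 71), (24, 73), (27, 67), (30, 42), (33, 44), (36, 43), (39, 43), (42, 43), (45, 43), (48, 43), (51, 44), (54, 43), (57, 43), (60, 43), (63, 43), (66, 42), (69, 42), (72, 43), (75, 42), (78, 43), (81, 42), (84, 43), (87, 42), (90, 58), (93, 44), (96, 45), (99, 45), (102, 43), (105, 42), (108, 41), (111, 43), (114, 75), (117, 74), (120, 42), (123, 66), (126, 59), (129, 43), (132, 50), (135, 41), (138, 43), (141, 43), (144, 42), (147, 43), (150, 42), (153, 44), (156, 42), (159, 43), (162, 41), (165, 43), (168, 41), (171, 44), (174, 69), (177, 72), (180, 70), (183, 67), (186, 67), (189, 67)]
s [(0, None), (3, None), (6, None), (9, None), (12, None), (15, None), (18, 65), (21, 68), (24, 67), (27, 62), (30, 65), (33, 40), (36, 40), (39, 40), (42, 40), (45, 40), (48, 40), (51, 39), (54, 40), (57, 40), (60, 41), (63, 40), (66, 40), (69, 39), (72, 39), (75, 39), (78, 40), (81, 40), (84, 40), (87, 40), (90, 40), (93, 39), (96, 40), (99, 40), (102, 39), (105, 40), (108, 40), (111, 39), (114, 40), (117, 39), (120, 40), (123, 45), (126, 72), (129, 75), (132, 64), (135, 72), (138, 59), (141, 59), (144, 68), (147, 67), (150, 75), (153, 77), (156, 71), (159, None), (162, None), (165, None), (168, None), (171, None), (174, 68), (177, 69), (180, 68), (183, 68), (186, 64), (189, 64)]
```

View pics/v6.png

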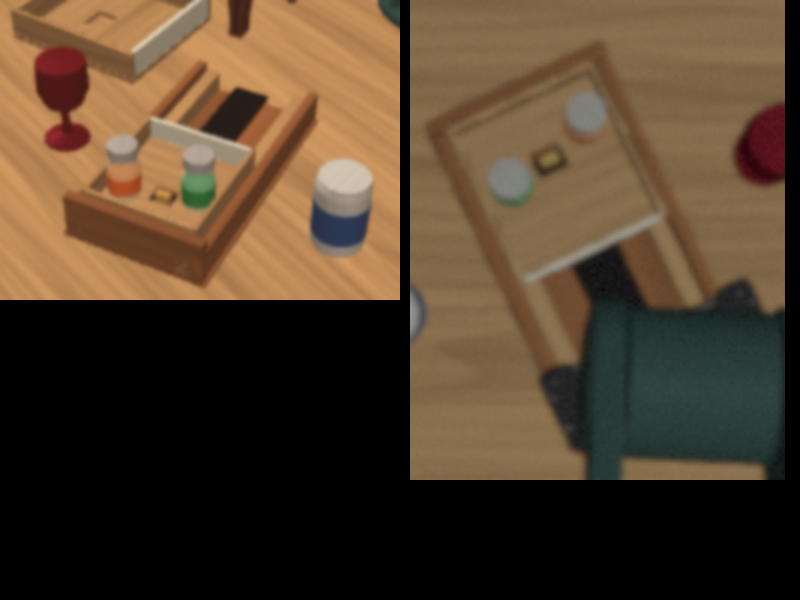

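The brass pin stands centred in the slot, at (163,196) in the scene crop and (549,160) in the top crop. The tray is against the end stop, the jars are upright, and the can and goblet look untouched. I'll check the bar's height, then hand in.

Run:
```python
from h import *
q=load('s6');P=pts(q);O=np.array([563.68,83.67]);a=.4509;e=np.array([np.cos(a),np.sin(a)]);n=np.array([-e[1],e[0]])
X=(P[...,:2]-O)@e;Y=(P[...,:2]-O)@n;k=(abs(Y)<15)&(X>-120)&(X<-40)&(P[...,2]<60)
z=np.median(P[k][:,2]);print('bar z',z)
if z>27.5: print(env.finish_job())
```

```text
bar z 29.25765870460708
the job is handed in; nothing more can be done
None
```

The tray was pushed home against the end stop with the pin up in its slot, the bar is back up (top measured at z ≈ 29 mm), both jars are standing, the can and goblet look untouched, and the job is handed in; it reported no pass or fail.

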